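Put the steel pudding mould away under the roll-top

TASK

Put the steel pudding mould away: stand it upright inside the open roll-top keeper, then roll the wooden slatted cover all the way down by its handle bar until the keeper is fully shut.

Things in the scene. Friction and masses are not known exactly. Their poses are not given: they have to be found in the camera images.
- steel_mould: The plain silver-grey steel pudding mould: an empty, slightly tapered open cup, 62 mm across the rim, 50 mm tall, 3 mm wall, about 70 g, upright on the table. Origin at the centre of its underside, z up. Not wanted: the copper-coloured mould of the same shape and the blue ceramic ramekin near it, and a wooden spoon.
- keeper: White half-drum roll-top box fixed to the table, 300 mm deep (x) by 300 long (y), 172 high. Origin: centre of underside, z up; open front faces its -x; drum axis along y at z 22 mm. Floor at z 12. End panels at y +-145, 10 thick, radius 150. Front sill at x -142, 22 high, 12 thick. Fixed curved back over x > 0. The mould goes in from above at x -136 to 0 mm, y within 138; x -80, y 0 suits.
- cover (a joint): Angle in rad of the curved wooden slatted cover (quarter drum, outer radius 145 mm about the keeper's axis) on its circular track: 0 is fully shut, lower edge at the front sill, end stop; 1.65 is fully rolled back over the rear. Starts at 1.4 to 1.6, its handle on top. Friction holds it where it is left; moving it by the handle takes 3 to 6 N.
- cover_handle (a point): Middle of the cover's dark steel bar: 14 mm thick, 160 long, along the keeper's y, 45 mm clear of the slats on two end posts. It circles the keeper's axis at radius 190 mm, at 0.244 rad + joint value above the front horizontal: 210 mm high when open; 68 mm high, 184 mm in front of the keeper's centre when shut. Push it with closed fingertips from behind, then from above, or pinch it.
Not all that is in view belongs to the job. Leave any green or purple look-alike of the steel_mould alone.

How it is judged:
On the way, in this order (a step that is already met when the one before it is completed fails the run):
1. the steel mould stands released on the keeper's floor while the cover is still open (x of steel_mould in the frame of keeper between -0.14 and 0.12 m and y of steel_mould in the frame of keeper between -0.135 and 0.135 m and z of steel_mould in the frame of keeper below 0.022 m and angle between steel_mould's own z axis and vertical below 0.2 rad and contact force between the fingers and steel_mould below 0.1 N and value of joint cover above 0.7 rad), for 0.2 s.
2. the cover is rolled fully shut (value of joint cover below 0.08 rad), for 0.2 s.
At the end, for the whole second after the job is handed in: The steel mould stands upright (within 0.2 rad) and at rest on the keeper's inner floor (its underside within 10 mm of it), between the end panels, the sill and the back, and the cover is shut to within 0.08 rad (about 12 mm at its lower edge) (x of steel_mould in the frame of keeper between -0.14 and 0.12 m and y of steel_mould in the frame of keeper between -0.135 and 0.135 m and z of steel_mould in the frame of keeper below 0.022 m and angle between steel_mould's own z axis and vertical below 0.2 rad and linear speed of steel_mould below 0.03 m/s and value of joint cover below 0.08 rad); the robot touches nothing.
It also fails if it takes over 61 s, if anything falls off the work surface, if the arm or the gripper's body presses on something with over 40 N, if the wrist force passes 120 N, or if a joint passes its speed limit or range.

ROBOT

A 7-joint arm with a two-finger parallel gripper is mounted at the origin on the work surface. World frame = base frame: x ahead of the robot, y to its left, z up, the work surface at z = 0. Lengths are in m, angles in rad, forces in N, time in s.
With the tool pointing down it reaches from about 0.425 to 0.825 m from the base axis. Payload 3.6 kg.
Tool frame: the origin (TCP) lies where the fingers leave the gripper's body, on its centre line; the fingertips stand 73 mm ahead of it and the grasp point (between the pads) lies 54 mm ahead of it; x points along the fingers, y is the direction in which the jaws open and shut, and the axes are right-handed (so a half turn about x gives the same grasp; the last joint's range is limited). The gripper opens to 85 mm and grips with 20 to 120 N. Pads are 22 mm wide; open, the fingers measure 114 mm over their backs; the gripper's body (76 mm by 85 mm) begins 54 mm behind the grasp point. The pads swing forward as they close: fully open they stand 13 mm farther back than shut.
Start: joints at [1.296, 0.615, -0.013, 1.423, 0.008, 1.103, -0.04], TCP at [0.16, -0.63, 0.304] pointing down, gripper open.
Joint ranges: [-3.12, 3.12], [-0.3, 2.06], [-1.34, 1.32], [0.26, 2.42], [-1.36, 4.5], [0.01, 1.98], [-2.84, 2.84]. Speed limits (rad/s): [2.79, 2.79, 3.14, 3.14, 3.14, 3.14, 3.14].

INTERFACE

Orientations are given as a unit quaternion [x, y, z, w].
In Python, from station import arm, snapshot, camera_info, ticket gives the robot as it stands. Calls block until the motion is done:
- arm.movep(position, orientation): joint-space move of the TCP to a pose.
- arm.line_to(position, velocity=0.15, ori=None): straight line of the TCP; ori=None keeps the orientation; velocity is the mean speed in m/s.
- arm.move_j(angles): joint-space move.
- arm.move_gripper(opening, effort=None): opening from 0.0 (shut) to 1.0 (fully open); effort is the grip in N (None keeps the last); returns when the fingers have stopped.
- arm.pause(seconds).
- arm.ik(position, orientation): joint angles nearest the present ones, or None.
- snapshot(name): name is "side" or "top"; returns the picture (384x512x3 uint8, blue, green, red); there is no depth.
- camera_info(name): a dict with "fx", "fy", "cx", "cy" (pixels), "R" (3x3) and "t" (3): a world point X has camera coordinates R X + t. Camera axes: x right, y down, z forward; pixel columns grow to the right and rows downward; lengths in m; the calibration is good to about 2 mm. A picture is of the moment at which its call begins. camera_info takes no time and is no camera call.
A pose or a line that the arm cannot do raises arm.MotionError and nothing moves.
- ticket.finish_job(): hands the job in, once; it reports no verdict.
Readings, each from a call of its own:
- arm.read_time(): time.
- arm.read_joint_positions(): joint angles.
- arm.read_dq(): joint speeds.
- arm.read_effort(): joint torques, N m.
- arm.read_tool_pos(): TCP position.
- arm.read_eef_rot(): TCP orientation.
- arm.read_ft_force(): force on the tool from outside, world axes, zero at the start.
- arm.read_wrist_torque(): the same for the moment, N m.
- arm.read_opening(): opening from 0.0 (shut) to 1.0 (fully open).
Only numpy, scipy, OpenCV 4.12 (cv2) and the standard library are available. Lean on these libraries where they do the work, as an engineer would, in place of code of your own. Each camera call takes 0.05 s, during which the arm holds its last target. There are 200 camera calls.

## Working session

There is one attempt and no reset: what is moved stays moved. The work goes in short steps, each a Python script; the robot and the scene stay as the last script left them, time stands still between calls to the robot, and variables do not carry over. Pictures are saved under pics/ and viewed, about 8 in all and at most 12, crops included, and the job is handed in when it is done.

```bash
mkdir -p pics; python3 - <<'E'
from station import *
import cv2
for n in("side","top"):
    cv2.imwrite(f"pics/{n}0.png",cv2.resize(snapshot(n),(768,576),interpolation=cv2.INTER_CUBIC))
    print(n,camera_info(n))
print(arm.read_time(),arm.read_tool_pos(),arm.read_eef_rot(),arm.read_opening())
E
```

```text
side {'fx': 349.5150152961761, 'fy': 349.5150152961761, 'cx': 252.8132291504063, 'cy': 193.30477629588046, 'R': array([[ 0.94311159,  0.33246254,  0.0030329 ],
       [ 0.31750291, -0.89789323, -0.30492566],
       [-0.09865314,  0.28854187, -0.95237133]]), 't': array([-0.46810669, -0.24731802,  1.0351009 ])}
top {'fx': 461.259540041482, 'fy': 461.259540041482, 'cx': 255.36659768116718, 'cy': 193.34801619976, 'R': array([[-0.00532755, -0.99961802, -0.02711899],
       [-0.98283348,  0.01023561, -0.1842107 ],
       [ 0.18441791,  0.02567206, -0.98251258]]), 't': array([-0.10269997,  0.57306925,  1.08065286])}
0.1 [ 0.15993855 -0.62948081  0.30285132] [-0.70152717 -0.08856688  0.70175164 -0.08694931] 0.9990085384848184
```

View pics/top0.png

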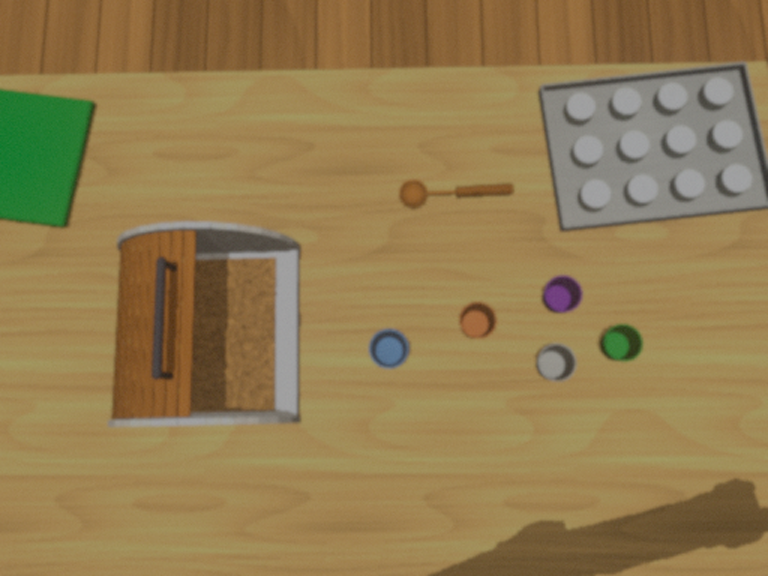

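View pics/side0.png

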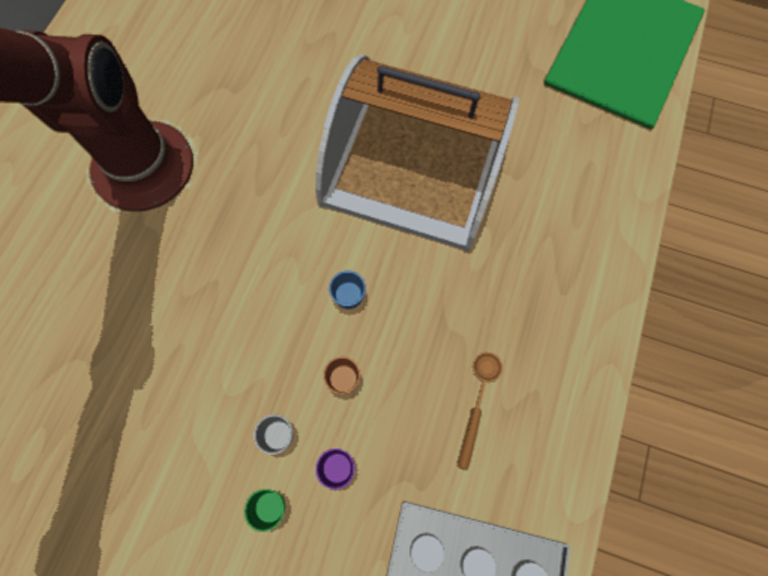

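The round silver-grey candidates, in 768x576 pixels:
- Grey cup: top (555,362), side (275,434).
- Green, purple, copper and blue cups: top (621,343), (562,294), (478,320) and (389,348).
- Bumps on the grey tray.

Only the plain grey cup fits the description. I'll confirm it in a crop and enlarge the keeper for measuring.

```bash
cat > h.py <<'E'
from station import *
import numpy as np, cv2
def ray(n,u,v):
    c=camera_info(n); R=np.array(c["R"]); t=np.array(c["t"])
    d=R.T@np.array([(u-c["cx"])/c["fx"],(v-c["cy"])/c["fy"],1]); return -R.T@t,d
def onz(n,u,v,z):
    o,d=ray(n,u,v); return o+d*(z-o[2])/d[2]
def proj(n,X):
    c=camera_info(n); p=np.array(c["R"])@np.asarray(X)+c["t"]; return c["fx"]*p[0]/p[2]+c["cx"],c["fy"]*p[1]/p[2]+c["cy"]
def crop(im,x,y,w,h,s): return cv2.resize(im[y:y+h,x:x+w],None,fx=s,fy=s,interpolation=cv2.INTER_CUBIC)
E
python3 - <<'E'
from h import *
t=snapshot("top");s=snapshot("side")
# moulds: top crop x 300..440,y180..255 ; side 150..250,260..360
a=crop(t,330,185,100,75,4);b=crop(s,150,265,100,75,4)
c=crop(t,60,140,160,150,4)
cv2.imwrite("pics/m.png",np.hstack([a,b]))
d=crop(s,200,30,160,150,4)
cv2.imwrite("pics/kt.png",c);cv2.imwrite("pics/ks.png",d)
E
```

```text
(no output)
```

View pics/m.png

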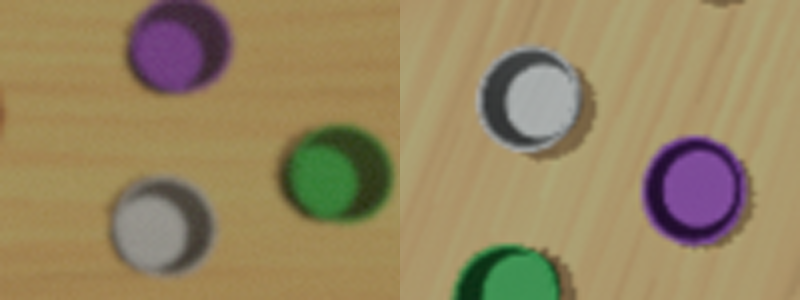

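View pics/kt.png

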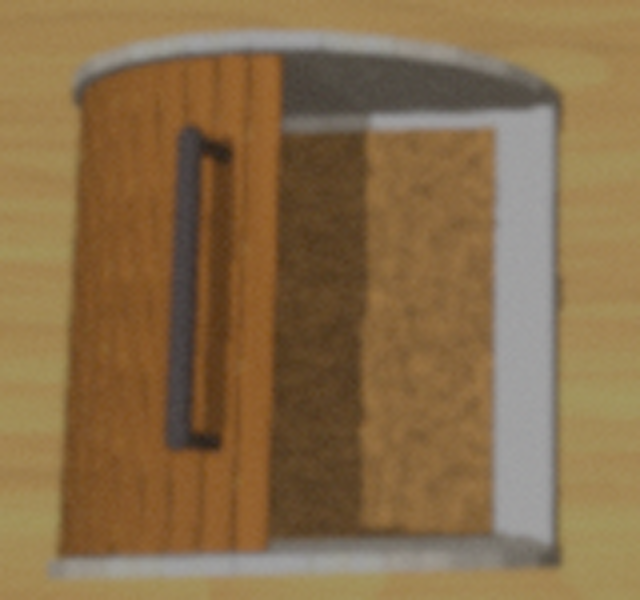

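View pics/ks.png

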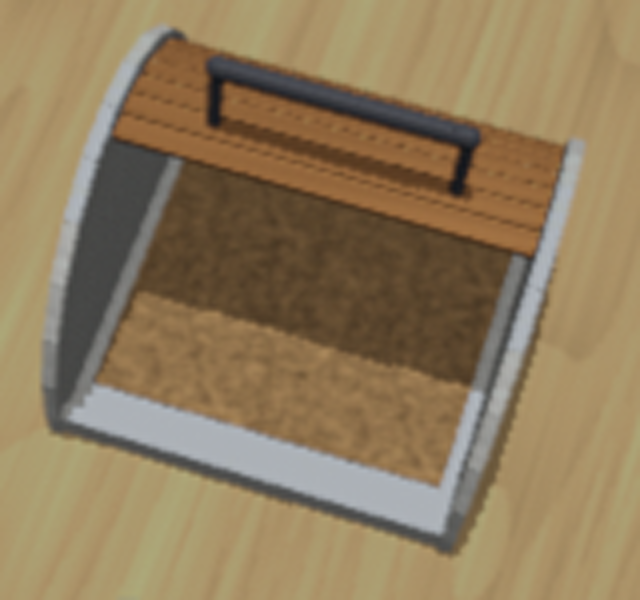

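The crop confirms the plain silver cup. Its rim centre is at about top (370,241) and side (182,290) in native pixels. The keeper's open front faces world -y, and the handle ends are clear in both views. Next I'll triangulate the mould and fit the keeper pose.

```bash
cat >> h.py <<'E'
def tri(p):
    A=0;b=0
    for n,u,v in p:
        o,d=ray(n,u,v); d=d/np.linalg.norm(d); P=np.eye(3)-np.outer(d,d); A=A+P; b=b+P@o
    return np.linalg.solve(A,b)
E
python3 - <<'E'
from h import *
from scipy.optimize import least_squares
T=lambda x,y:("top",60+x/4-.4,140+y/4-.4)
S=lambda x,y:("side",200+x/4-.4,30+y/4-.4)
for nm,a,b in (("steel",(162,226),(130,100)),("green",(336,173),(108,293)),("purple",(181,46),(294,190))):
    p=("top",330+a[0]/4-.4,185+a[1]/4-.4);q=("side",150+b[0]/4-.4,265+b[1]/4-.4)
    print(nm,tri([p,q]),onz(*p,.05),onz(*q,.05))
print("copper",onz("top",478/1.5,320/1.5,.04),"blue",onz("top",389/1.5,348/1.5,.04))
h1=tri([T(189,132),S(473,136)]);h2=tri([T(177,445),S(216,66)]);print("handle",h1,h2,np.linalg.norm(h1-h2))
C=lambda *k:(lambda q:k)
H=lambda s:(lambda q:(-.19*np.cos(q+.244),s*.08,.022+.19*np.sin(q+.244)))
obs=[(S(58,430),C(-.15,.15,0)),(S(452,551),C(-.15,-.15,0)),(T(560,97),C(-.15,-.15,.022)),(T(558,562),C(-.15,.15,.022)),
 (T(189,130),H(-1)),(T(177,447),H(1)),(S(476,137),H(-1)),(S(212,66),H(1)),
 (T(497,128),C(-.136,-.14,.012)),(T(492,535),C(-.136,.14,.012)),(S(440,487),C(-.136,-.14,.022))]
def w(k,p):
    c,s=np.cos(p[2]),np.sin(p[2]); return [p[0]+c*k[0]-s*k[1],p[1]+s*k[0]+c*k[1],k[2]]
f=lambda p:np.ravel([np.subtract(proj(o[0],w(m(p[3]),p)),o[1:]) for o,m in obs])
r=least_squares(f,[.5,.3,1.57,1.5],loss="soft_l1");print(r.x,np.round(f(r.x).reshape(-1,2),1))
E
```

```text
steel [ 0.45317242 -0.38557848  0.03876557] [ 0.45330548 -0.38155564  0.05      ] [ 0.45425411 -0.38679853  0.05      ]
green [ 0.48408272 -0.48867352  0.04746414] [ 0.48428422 -0.48703221  0.05      ] [ 0.48396097 -0.48911899  0.05      ]
purple [ 0.56405356 -0.40157798  0.04006663] [ 0.56272599 -0.39864119  0.05      ] [ 0.56425776 -0.40174334  0.05      ]
copper [ 0.52299112 -0.26189235  0.04      ] blue [ 0.47832003 -0.11606572  0.04      ]
handle [0.58900378 0.20454997 0.2142004 ] [0.42488612 0.20537015 0.20714569] 0.16427125695291495
[0.50720993 0.18884815 1.59167682 1.4091192 ] [[-1.6 -0.9]
 [ 0.2 -0.9]
 [-2.3 -1.5]
 [-1.5  1.4]
 [ 0.   2.3]
 [ 0.4 -1.8]
 [-1.1 -0.5]
 [ 1.3 -0.1]
 [ 8.6 -4.4]
 [10.   4.1]
 [ 2.4  6.6]]
```

```bash
cat >> h.py <<'E'
from scipy.spatial.transform import Rotation as Ro
def ori(psi,tilt=0):  # tool down, jaws along heading psi
    x=np.array([0,0,-1.]);y=np.array([np.cos(psi),np.sin(psi),0]);return Ro.from_matrix(np.c_[x,y,np.cross(x,y)]).as_quat()
E
python3 - <<'E'
from h import *
from scipy.optimize import least_squares
T=lambda x,y:("top",60+x/4-.4,140+y/4-.4)
S=lambda x,y:("side",200+x/4-.4,30+y/4-.4)
C=lambda *k:(lambda q:k)
H=lambda s:(lambda q:(-.19*np.cos(q+.244),s*.08,.022+.19*np.sin(q+.244)))
obs=[(S(58,430),C(-.15,.15,0)),(S(452,551),C(-.15,-.15,0)),(T(560,97),C(-.15,-.15,.022)),(T(558,562),C(-.15,.15,.022)),
 (T(189,132),H(-1)),(T(177,445),H(1)),(S(474,137),H(-1)),(S(214,66),H(1))]
def w(k,p):
    c,s=np.cos(p[2]),np.sin(p[2]); return [p[0]+c*k[0]-s*k[1],p[1]+s*k[0]+c*k[1],k[2]]
f=lambda p:np.ravel([np.subtract(proj(o[0],w(m(p[3]),p)),o[1:]) for o,m in obs])
r=least_squares(f,[.5,.2,1.57,1.5]);p=r.x;print(p,np.round(f(p).reshape(-1,2),1).tolist())
np.save("k.npy",p)
print("place",w((-.085,0,0),p))
print("now jaw",Ro.from_quat(arm.read_eef_rot()).as_matrix()[:,1])
P={"pick_up":(.454,-.385,.25),"pick":(.454,-.385,.085),"place_up":(*w((-.085,0,0),p)[:2],.3),"place":(*w((-.085,0,0),p)[:2],.099)}
for a in (1.4,.9,.5,0): P["h%.1f"%a]=(*w(H(0)(a),p)[:2],w(H(0)(a),p)[2]+.054)
for n,X in P.items():
    print(n,np.round(X,3),{d:(None if (j:=arm.ik(X,ori(np.radians(d)))) is None else np.round(j,2).tolist()) for d in (0,-45,90,180,-90)})
E
```

```text
[0.50798274 0.18535353 1.58971749 1.42839919] [[-1.8, 0.1], [0.0, 0.4], [-0.8, -1.7], [-0.1, 1.2], [0.1, 1.5], [0.4, -1.6], [-0.4, -0.3], [1.1, -0.0]]
place [np.float64(0.5095909475108731), np.float64(0.10036874301639043), 0]
now jaw [ 0.24628098 -0.96919714 -0.00160958]
pick_up [ 0.454 -0.385  0.25 ] {0: [0.88, 0.6, -0.34, 1.65, 0.24, 0.93, 0.45], -45: [0.76, 0.59, -0.16, 1.65, 0.11, 0.91, -0.22], 90: [1.11, 0.69, -0.75, 1.64, 0.53, 1.03, 1.76], 180: [0.39, 0.62, 0.45, 1.67, -0.32, 0.93, -2.18], -90: [0.65, 0.58, 0.03, 1.66, -0.02, 0.9, -0.88]}
pick [ 0.454 -0.385  0.085] {0: [0.8, 0.82, -0.21, 1.77, 0.29, 0.58, 0.41], -45: [0.72, 0.81, -0.09, 1.77, 0.12, 0.56, -0.23], 90: [1.02, 0.89, -0.59, 1.76, 0.72, 0.72, 1.6], 180: [0.44, 0.85, 0.38, 1.78, -0.51, 0.61, -2.02], -90: [0.65, 0.81, 0.03, 1.78, -0.05, 0.55, -0.86]}
place_up [0.51 0.1  0.3 ] {0: [0.26, 0.51, -0.74, 1.79, 0.4, 1.0, -0.64], -45: [0.17, 0.47, -0.59, 1.79, 0.31, 0.97, -1.34], 90: [0.46, 0.66, -1.16, 1.78, 0.66, 1.15, 0.66], 180: [0.46, 0.65, -1.15, 1.78, 0.66, 1.15, 2.24], -90: [0.01, 0.44, -0.36, 1.8, 0.19, 0.94, -2.0]
[... 680 characters left out ...]
, 90: [0.36, 0.66, -0.97, 1.85, 0.65, 0.99, 0.68], 180: [0.43, 0.74, -1.15, 1.85, 0.77, 1.09, 2.13], -90: [-0.07, 0.49, -0.26, 1.86, 0.17, 0.81, -1.99]}
h0.5 [0.511 0.046 0.205] {0: [0.19, 0.57, -0.47, 1.92, 0.38, 0.73, -0.51], -45: [0.08, 0.55, -0.32, 1.93, 0.26, 0.7, -1.17], 90: [0.35, 0.64, -0.75, 1.92, 0.6, 0.82, 0.85], 180: [0.55, 0.81, -1.15, 1.91, 0.88, 1.04, 2.14], -90: [-0.03, 0.54, -0.15, 1.93, 0.12, 0.68, -1.82]}
h0.0 [0.511 0.001 0.122] {0: [0.14, 0.69, -0.28, 1.99, 0.37, 0.51, -0.41], -45: [0.04, 0.67, -0.13, 2.0, 0.18, 0.48, -1.0], 90: [0.38, 0.76, -0.66, 1.99, 0.76, 0.66, 0.79], 180: [-0.29, 0.7, 0.38, 2.01, -0.5, 0.52, -2.7], -90: [-0.06, 0.67, 0.02, 2.0, -0.03, 0.47, -1.59]}
```

Residuals are about 1–2 px, so the fit is good enough to act on. Now I'll pick with the jaws at -45° heading, which stays clear of the green, purple and copper moulds.

```bash
python3 - <<'E'
from h import *
o=ori(np.radians(-45))
arm.movep((.454,-.385,.20),o)
arm.line_to((.454,-.385,.085),.1)
print(arm.read_tool_pos(),arm.read_ft_force())
arm.move_gripper(0.0,40); print("open",arm.read_opening())
arm.line_to((.454,-.385,.30),.2)
print(arm.read_opening(),arm.read_ft_force(),arm.read_time())
cv2.imwrite("pics/g.png",np.hstack([crop(snapshot("side"),130,180,200,200,2),crop(snapshot("top"),300,150,200,200,2)]))
E
```

```text
[ 0.45438645 -0.38531013  0.08571542] [ 0.04742208 -0.5837068   0.29111011]
open 0.6892084082264691
0.689761413808157 [ 0.1043641  -0.04691283 -0.89736639] 4.5667
```

View pics/g.png

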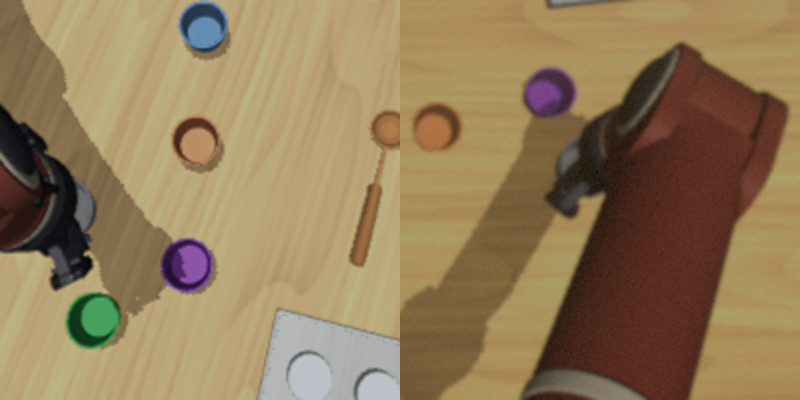

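The mould is held: opening 0.69 (59 mm), about 0.7–0.9 N on the wrist, and the grey cup shows between the fingers at (85,205). The other moulds are undisturbed. Now placing.

```bash
python3 - <<'E'
from h import *
o=ori(0); x,y=.5095,.100
arm.movep((.49,-.08,.30),o)
arm.line_to((x,y,.30),.15)
arm.line_to((x,y,.115),.12)
f0=arm.read_ft_force()[2]; z=.115
while z>.094:
    z-=.002; arm.line_to((x,y,z),.03)
    if arm.read_ft_force()[2]-f0>1.5: break
print(z,arm.read_tool_pos(),arm.read_ft_force(),f0)
arm.move_gripper(1.0); arm.pause(.2); print(arm.read_opening(),arm.read_ft_force())
arm.line_to((x,y,.32),.15)
arm.pause(.2)
print(arm.read_time(),arm.read_ft_force())
arm.movep((.5,-.15,.32),o)
cv2.imwrite("pics/p.png",np.hstack([crop(snapshot("side"),200,30,160,160,2.5),crop(snapshot("top"),60,140,160,160,2.5)]))
E
```

```text
0.09699999999999999 [0.50971741 0.1000829  0.09790231] [-1.0318574  -1.25571532  5.9981733 ] -0.954228576169296
1.000851773250234 [0.49498565 0.32641422 0.24854071]
13.5583 [ 0.2062293  -0.15423197 -0.08986292]
```

View pics/p.png

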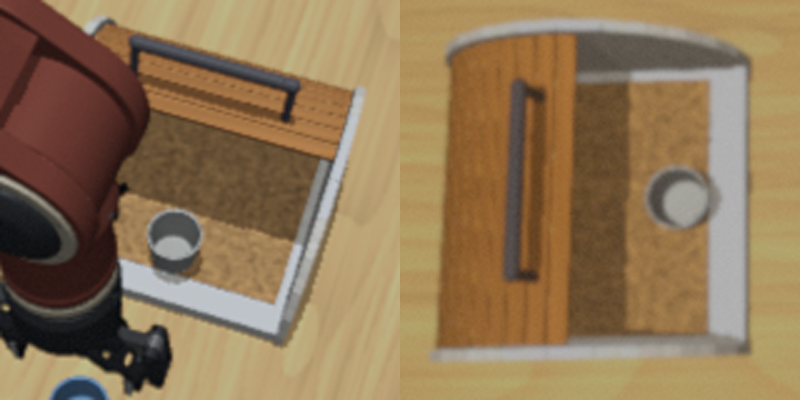

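The mould stands upright on the floor, with its rim at about (683,197) in the right panel and clear of the sill. The cover is still open. Now I'll pinch the bar and follow its arc, watching the force.

```bash
cat > close.py <<'E'
from h import *
k=np.load("k.npy")
def hp(q,dz=.054):
    a=q+.244; kx=-.19*np.cos(a); return np.array([k[0]+np.cos(k[2])*kx,k[1]+np.sin(k[2])*kx,.022+.19*np.sin(a)+dz])
E
python3 - <<'E'
from close import *
X=onz("top",60+283/2.5,140+197/2.5,.062)[:2]-k[:2]; c,s=np.cos(k[2]),np.sin(k[2]); print("mould in keeper",c*X[0]+s*X[1],-s*X[0]+c*X[1])
o=ori(k[2]-np.pi)
arm.movep(hp(1.428,.15),o)
arm.line_to(hp(1.428),.12); print(arm.read_ft_force())
arm.move_gripper(0,20); print(arm.read_opening(),arm.read_ft_force(),arm.read_tool_pos())
for q in np.append(np.arange(1.35,0.05,-.1),[0.02]):
    try: arm.line_to(hp(q),.08)
    except arm.MotionError as e: print(e);break
    f=arm.read_ft_force(); print(round(q,2),np.round(f,1),round(arm.read_opening(),3))
    if np.linalg.norm(f)>35: break
print(arm.read_time(),arm.read_tool_pos())
E
```

```text
mould in keeper -0.09361548121893108 1.5626542498776725e-06
[-0.126512   -0.45436997 -0.10560998]
0.1543009310126651 [-0.92384015  0.12868274  1.26839469] [0.50765814 0.20447124 0.26518877]
1.35 [-1.   1.3  2.7] 0.153
1.25 [-2.3  1.3  6.5] 0.15
1.15 [-1.4  0.   5.3] 0.154
1.05 [-0.9 -1.   3.1] 0.154
0.95 [-1.9 -0.3  1.6] 0.155
0.85 [ 0.2 -0.7 -2. ] 0.155
0.75 [ 0.   0.4 -3.8] 0.153
0.65 [-0.3  1.1 -5.2] 0.157
0.55 [-0.4  1.  -5.5] 0.152
0.45 [-1.   2.3 -5.9] 0.153
0.35 [-1.3  2.  -4.9] 0.154
0.25 [-1.2  3.  -5.7] 0.156
0.15 [-2.2  3.2 -5.5] 0.157
0.02 [-1.5  2.  -5. ] 0.154
23.4417 [0.51144372 0.00193568 0.12545348]
```

```bash
python3 - <<'E'
from close import *
for q in (0,-.015,-.03,-.045):
    arm.line_to(hp(q),.03); f=arm.read_ft_force(); print(q,np.round(f,1))
    if f[2]>12: break
arm.move_gripper(.45); arm.pause(.1)
p=arm.read_tool_pos(); arm.line_to((p[0],p[1],.28),.15)
arm.movep((.50,-.20,.32),ori(k[2]-np.pi))
print(arm.read_ft_force(),arm.read_time())
for q in (0,.08): print(q,[proj(n,hp(q,0)) for n in("top","side")])
cv2.imwrite("pics/c.png",np.hstack([crop(snapshot("side"),200,30,160,160,2.5),crop(snapshot("top"),60,140,160,160,2.5)]))
E
```

```text
0 [-4.5  3.3  0.2]
-0.015 [-6.9  3.6 12.8]
[ 0.27396441  0.72187286 -0.62867243] 26.4917
0 [(np.float64(210.30135101323148), np.float64(217.43736597825915)), (np.float64(258.43832935654086), np.float64(152.8411334495065))]
0.08 [(np.float64(207.75414149264728), np.float64(216.6697012061237)), (np.float64(259.0495807007135), np.float64(149.08214781591218))]
```

View pics/c.png

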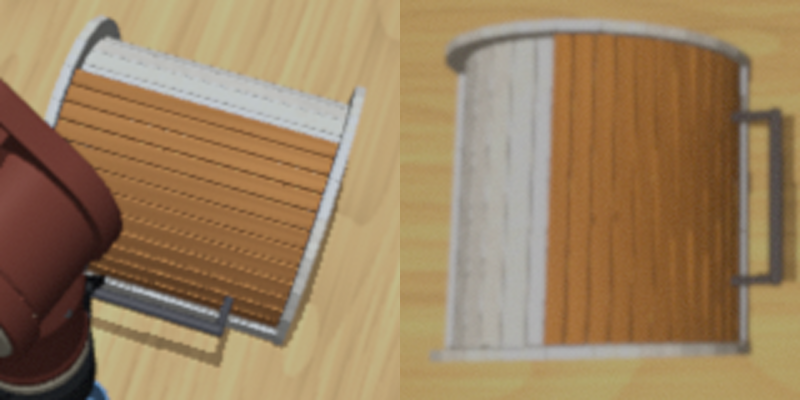

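The picture shows the cover down at the sill. The bar is at native column ~210.2 in the top view, against predictions of 210.3 at q=0 and 207.8 at q=0.08. As a second check, I'll press gently from above with closed fingertips. The bar top at q=0 should be met at TCP z≈0.148.

```bash
python3 - <<'E'
from close import *
arm.move_gripper(0,20)
x,y=hp(0)[:2]; o=ori(k[2]-np.pi)
arm.movep((x,y,.24),o); arm.line_to((x,y,.17),.12); arm.pause(.2)
f0=arm.read_ft_force(); z=.17
while z>.138:
    z-=.002; arm.line_to((x,y,z),.04); f=np.subtract(arm.read_ft_force(),f0)
    if f[2]>1: print(round(z,3),arm.read_tool_pos()[2],np.round(f,1))
    if f[2]>14: break
arm.line_to((x,y,.26),.15); arm.movep((.50,-.20,.32),o); arm.pause(.3)
print(arm.read_time(),arm.read_ft_force())
t=snapshot("top"); cv2.imwrite("pics/f.png",crop(t,140,160,100,120,5))
E
```

```text
0.156 0.15586622542405 [-0.6 -0.6  1.2]
0.146 0.14742396400071833 [-3.2 -1.7 11.2]
0.144 0.14720582513325484 [-6.2 -1.3 24.1]
34.175 [-0.34163913 -0.77680782  0.51584153]
```

View pics/f.png

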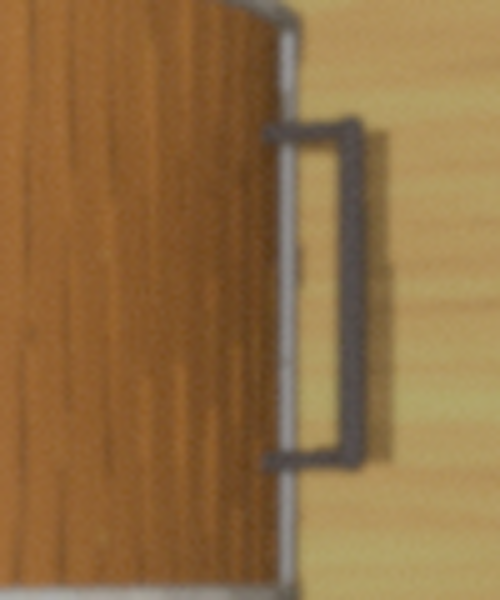

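The fingertips met a hard stop at TCP z=0.147, so the bar is at its end-stop height. In the last crop the bar is at native column ~210, which also matches shut. The arm is clear, so I'm handing in.

```bash
python3 -c "
from station import *
print(ticket.finish_job())"
```

```text
the job is handed in; nothing more can be done
None
```

The steel mould is in the keeper and the cover is rolled fully shut. I handed the job in shortly after 34.2 s on the robot's clock; no verdict was reported.

**What I did:** I picked the plain silver cup, set it upright on the keeper floor and released it. I then pinched the handle bar, followed its arc down to the end stop, and pressed it once from above with closed fingertips.

**Checks:**
- **Mould:** a picture after release showed it upright on the floor, at about x -0.094, y 0.000 in the keeper frame (I aimed for x -0.085). That leaves it inside the allowed range.
- **Cover:** the press met a hard stop at TCP z 0.147 (0.148 expected when shut). The bar's place in the top image also matched fully shut.
- **Arm:** it finished away from the keeper, with wrist force near zero.

**Not checked:**
- The mould can't be seen with the cover down, so its final pose rests on the picture taken before closing. Forces while closing stayed small, at most about 7 N until the end stop.
- During the lower half of the roll the vertical force had the opposite sign from what I expected. The cover's own weight may explain it, but I didn't look into it.

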